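# Set a round-bottomed flask upright on the stirrer

### The job

Put the blue ring carrier on the stirrer so that the hole in its ear drops over the dowel pin and it lies flat with its ring over the round dark plate, and let go of it. Then take the amber round-bottomed flask from its slanted cradle by the neck and seat it gently in the metal collar of the ring, upright, without dropping it or pressing on it. Leave the flask standing level and centred in the ring, and leave the specimen puck, the beaker and the steel block where they are.

Things in the scene. Friction and masses are not known exactly. Their poses are not given: they have to be found in the camera images.
- stirrer: Fixed low white stirrer, 140 (x) x 116 (y) x 26 mm, flat top 26 mm above the bench; origin at the centre of its underside on the bench, z up. The pin's slot lies towards its -x. A knob sticks out 8 mm from its -x face
- plate_centre (a point): Centre of the round dark plate (92 mm across, flush) on the stirrer's top, 12 mm along the stirrer's +x from its middle, 26 mm above the bench
- slot_centre (a point): Middle of the short slot for the stirrer's dowel pin, on its top, 52 mm from the plate's centre. The upright steel pin (8 mm in diameter, 10 mm tall, its upper 1.5 mm tapering to 6 mm) is clamped anywhere within 5 mm of here along the stirrer's y; the poses do not tell where: see or feel for it
- ring_carrier: Loose blue carrier, 0.19 kg, on 1.5 mm feet: a ring 60 mm outside diameter, 14 mm high, and a flat ear 26 mm wide, 6 mm thick, to 63 mm from the ring's axis along its -x. In it a bare metal collar (42 mm inside, 51 mm outside) stands 18 to 30 mm high, stiffly screwed; the poses do not tell. Origin on the axis at the feet's soles, z up. Grip the blue ring across, along its y (60 mm)
- ear_hole (a point): Centre of the hole through the carrier's ear, 10 mm in diameter, at the level of the feet's soles (1.5 mm below the ear); 52 mm from the ring's axis along the carrier's -x
- flask: Loose amber glass flask, 0.10-0.17 kg: spherical bulb 64 mm across, straight neck 22 mm across to its mouth 112 mm from the bulb's centre. Origin at the bulb's centre, z along the neck to the mouth. It does not right itself: in the collar it keeps the tilt at which it is let go. Seated, its origin is 24 mm above the collar's top. It may pivot in the grip about the closing line
- flask_mouth (a point): Centre of the flask's mouth, 112 mm from the bulb's centre along the neck
- cradle: Fixed grey cradle, origin on the bench below the bulb's centre (37 mm up, bulb in a ring pocket). The neck leans 35 degrees from vertical towards the cradle's -x, on a V below it, 56 to 64 mm from the bulb's centre, 10 mm to each side; the neck beyond is free: best gripped at 86 mm, from along the neck, closing along the cradle's y. Lift straight up; along the neck the bulb catches on the V
- specimen: Black specimen puck, 30 mm across, 15 mm high, loose bystander on the bench; origin at the centre of its underside
- glass_beaker: Small clear beaker, 54 mm across, 70 mm high, loose bystander; origin at the centre of its underside
- steel_block: Square bare steel reference block, 44 x 44 x 10 mm, loose bystander; origin at the centre of its underside
Mind the look-alikes: they are no part of the job. Of the things shaped like the ring_carrier, the blue one is meant.

How it is judged:
By the outcome, as a careful person would: the job done as asked, in the order asked, and still so for the second after the job is handed in, with the robot touching nothing.
It also fails if it takes over 64 s, if anything falls off the work surface, if the arm or the gripper's body presses on something with over 40 N, if the wrist force passes 120 N, or if a joint passes its speed limit or range.

### The arm

A 6-joint arm with a two-finger parallel gripper is mounted at the origin on a cart in front of the work surface, level with it; the furniture and walls round the work are solid. World frame = base frame: x ahead of the robot, y to its left, z up, the work surface at z = 0. Lengths are in m, angles in rad, forces in N, time in s.
With the tool pointing down it reaches from about 0.35 to 0.8 m from the base axis. Payload 7.3 kg.
Tool frame: the origin (TCP) lies between the finger pads; the fingertips stand 25 mm ahead of it and the grasp point (between the pads) lies 6 mm ahead of it (r.tip_extent is the distance from the TCP to the fingertips, in m); z points along the fingers, y is the line along which they close (so a half turn about z gives the same grasp; the last joint's range is limited). The gripper opens to 85 mm and grips with 20 to 120 N. Pads are 22 mm wide; open, the fingers measure 114 mm over their backs; the gripper's body (76 mm by 85 mm) begins 54 mm behind the grasp point. The pads swing forward as they close: fully open they stand 13 mm farther back than shut.
Start: joints at [-1.33, 0.342, 1.524, -0, 1.275, -0.146], TCP at [0.198, -0.486, 0.256] pointing down, gripper open.
Joint ranges: [-2.53, 2.53], [-0.77, 2.02], [0.04, 2.7], [-1, 4.14], [0.28, 2.66], [-3.11, 3.11]. Speed limits (rad/s): [2.57, 2.57, 3.14, 3.14, 3.14, 3.14].

### API

Orientations are given as a unit quaternion [x, y, z, w].
In Python, from workcell import r, command_gripper, optics gives the robot as it stands. The module is installed in compiled form; this text tells all that it offers. Calls block until the motion is done:
- r.reach(position, orientation): joint-space move of the TCP to a pose.
- r.move_straight(position, orientation=None, speed=0.15, max_force=None): straight line of the TCP; orientation=None keeps the orientation; speed is the mean speed in m/s. With max_force (N) it stops when the force on the tool has changed by that much, and returns True; else False.
- r.movej(angles): joint-space move.
- command_gripper(opening, force=None): finger opening in m; force is the grip in N (None keeps the last); returns when the fingers have stopped.
- r.hold(seconds).
- r.solve_ik(position, orientation): joint angles nearest the present ones, or None.
- r.read_state(): the state.
- optics.get_image(name): name is "scene" or "side" or "wrist"; returns (picture, depth): 480x640x3 uint8, red, green, blue; 480x640 float32, m along the optical axis (not along the pixel's ray), 0 where there is no reading.
- optics.camera_model(name): a dict with "K" (3x3 intrinsics, pixels), "R" (3x3) and "t" (3): a world point X has camera coordinates R X + t; the wrist camera has in their place "tool_from_camera" (4x4, takes a point from camera to tool coordinates, whose origin is the TCP and whose axes are the flange's). Camera axes: x right, y down, z forward; pixel columns grow to the right and rows downward; lengths in m; the calibration is good to about 2 mm. The wrist camera is an equidistant fisheye: a pixel r from the principal point sees the ray r / f radians off the axis. A picture is of the moment at which its call begins: read the wrist's pose just before it. camera_model takes no time and is no camera call.
A pose or a line that the arm cannot do raises r.PlanningError and nothing moves.
- r.finish_job(): hands the job in; it is judged then, once.
The state is a dict: "time_s": time; "joint_positions": joint angles; "dq": joint speeds; "tau": joint torques, N m; "eef_pos": TCP position; "eef_rot": TCP orientation; "contact_force": force on the tool from outside, world axes, zero at the start; "torque": the same for the moment, N m; "grip_width": finger opening in m; "grip_force": force on a finger pad.
Only numpy, scipy, OpenCV 4.12 (cv2) and the standard library are available. Lean on these libraries where they do the work, as an engineer would, in place of code of your own. Each camera call takes 0.05 s, during which the arm holds its last target. There are 200 camera calls.

## Working session

There is one attempt and no reset: what is moved stays moved. The work goes in short steps, each a Python script; the robot and the scene stay as the last script left them, time stands still between calls to the robot, and variables do not carry over. Pictures are saved under pics/ and viewed, at most 10 in all, crops included, and the job is handed in when it is done.

```bash
mkdir -p pics; python3 - <<'E'
from workcell import r, command_gripper, optics
import cv2,numpy as np
ims=[]
for n in ("scene","side","wrist"):
    im,d=optics.get_image(n); np.savez(f"{n}0.npz",im=im,d=d)
    cv2.imwrite(f"pics/{n}0.png",im[:,:,::-1])
    m=optics.camera_model(n); print(n,{k:np.round(v,4).tolist() for k,v in m.items()}, (d>0).mean())
print(r.read_state()); print(r.tip_extent)
E
```

```text
scene {'K': [[496.1554, 0.0, 312.0436], [0.0, 496.1554, 239.1305], [0.0, 0.0, 1.0]], 'R': [[-0.4721, -0.8813, -0.0197], [-0.6398, 0.3579, -0.6801], [0.6064, -0.3085, -0.7328]], 't': [0.5056, 0.3405, 0.8972]} 0.996015625
side {'K': [[539.4803, 0.0, 309.1912], [0.0, 539.4803, 238.3196], [0.0, 0.0, 1.0]], 'R': [[0.3927, -0.9196, -0.0015], [-0.4106, -0.1739, -0.8951], [0.8229, 0.3522, -0.4459]], 't': [0.0227, 0.3645, 0.9477]} 0.99626953125
wrist {'K': [[371.6483, 0.0, 316.885], [0.0, 371.6483, 232.9361], [0.0, 0.0, 1.0]], 'tool_from_camera': [[-0.0018, -0.9607, -0.2776, 0.0707], [1.0, -0.0015, -0.0014, 0.0002], [0.0009, -0.2776, 0.9607, -0.1182], [0.0, 0.0, 0.0, 1.0]]} 0.9868489583333333
{'time_s': 0.15, 'joint_positions': array([-1.33000199e+00,  3.42570912e-01,  1.52480114e+00,  1.82226575e-05,
        1.27537935e+00, -1.45976677e-01]), 'dq': array([ 0.00202713, -0.00276624, -0.00277544, -0.00033574, -0.00142629,
       -0.00055112]), 'tau': array([ 1.03890077e-03, -4.33908820e+01, -2.46147019e+01, -1.53267356e-04,
        5.73180208e-03,  2.43059759e-05]), 'eef_pos': array([ 0.19800246, -0.485943  ,  0.25578007]), 'eef_rot': array([ 9.81359572e-01,  1.92179745e-01, -1.87519318e-05, -5.79137742e-04]), 'contact_force': array([-0.02797396,  0.39898156, -0.98282589]), 'torque': array([0.04533421, 0.02146719, 0.01881947]), 'grip_force': 0.0, 'grip_width': 0.08536418511680618}
0.025
```

View pics/scene0.png

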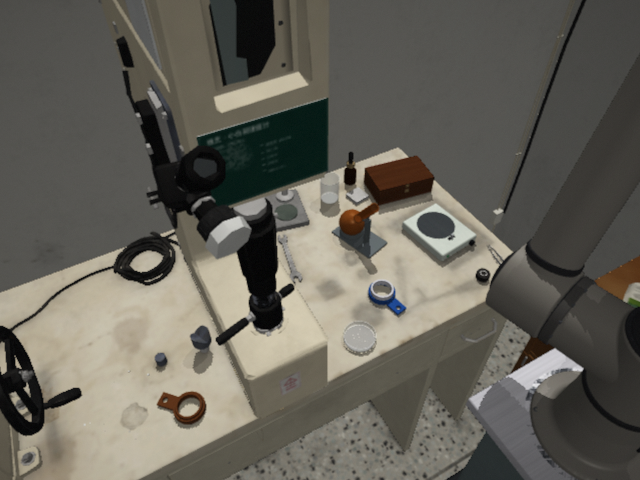

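View pics/side0.png

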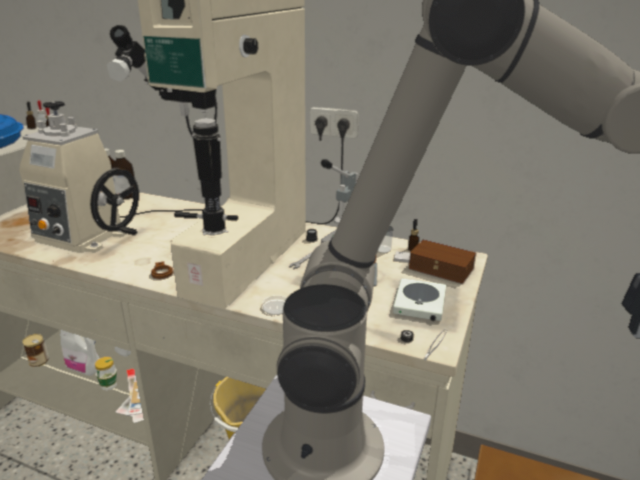

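The scene view shows the stirrer at (437,232), the flask at (350,222) leaning right, the blue carrier at (383,293) with its ear towards (400,310), and the brown look-alike at (188,406). The side view shows the stirrer at (420,298), but the arm hides the flask and carrier.

```bash
cat > h.py <<'E'
from workcell import r, command_gripper, optics
import cv2,numpy as np
from scipy.spatial.transform import Rotation as Ro
def cloud(n,d,pose=None):
    """world points for every pixel from the depth"""
    m=optics.camera_model(n);K=m["K"]
    v,u=np.mgrid[:480,:640].astype(float)
    x=(u-K[0,2])/K[0,0];y=(v-K[1,2])/K[1,1]
    if pose is not None:
        th=np.hypot(x,y)+1e-9;s=np.tan(th)/th;x,y=x*s,y*s
    P=np.stack([x*d,y*d,d],-1)
    if pose is None: return (P-m["t"])@m["R"]
    T=np.array(m["tool_from_camera"]);P=P@T[:3,:3].T+T[:3,3]
    return P@pose[1].T+pose[0]
def shot(n,tag):
    s=r.read_state();pose=(s["eef_pos"],Ro.from_quat(s["eef_rot"]).as_matrix())
    im,d=optics.get_image(n);cv2.imwrite(f"pics/{tag}.png",im[:,:,::-1])
    np.savez(tag+".npz",im=im,d=d,p=pose[0],R=pose[1])
    return im,d,pose
def rays(n,uv,pose=None):
    m=optics.camera_model(n);K=np.array(m["K"]);uv=np.atleast_2d(uv).astype(float)
    a=(uv-K[:2,2])/[K[0,0],K[1,1]]
    if pose is None:
        D=np.c_[a,np.ones(len(a))]@m["R"];return -np.array(m["R"]).T@m["t"],D/np.linalg.norm(D,axis=1)[:,None]
    th=np.linalg.norm(a,axis=1,keepdims=True)+1e-12
    D=np.c_[a/th*np.sin(th),np.cos(th)]
    T=np.array(m["tool_from_camera"])
    return pose[0]+pose[1]@T[:3,3],D@T[:3,:3].T@pose[1].T
def onplane(c,D,z): return c+D*((z-c[2])/D[:,2:])
def tri(cs,Ds):
    A=0;b=0
    for c,d in zip(cs,Ds):
        M=np.eye(3)-np.outer(d,d);A=A+M;b=b+M@c
    X=np.linalg.solve(A,b);return X,[np.linalg.norm((np.eye(3)-np.outer(d,d))@(X-c)) for c,d in zip(cs,Ds)]
def down(yaw): # tool z down; tool y (closing line) at world angle yaw
    y=np.array([np.cos(yaw),np.sin(yaw),0]);z=np.array([0,0,-1.]);return Ro.from_matrix(np.c_[np.cross(y,z),y,z]).as_quat()
E
python3 - <<'E'
from h import *
f=np.load("scene0.npz");P=cloud("scene",f["d"])
for n,(u,v) in dict(plate=(436,224),st1=(403,228),st2=(437,262),st3=(476,240),st4=(440,206),pin=(450,238),ball=(349,222),neck=(374,210),blue=(381,280),ear=(399,308),cradle=(375,246),beaker=(329,190),puck=(483,274),block=(357,197),box=(399,180),dish=(360,338),bench=(420,290),edge=(327,375),micro=(300,300),wr=(294,255)).items(): print(n,P[v,u].round(3))
h=cv2.cvtColor(f["im"],cv2.COLOR_RGB2HSV)
m=cv2.inRange(h,(100,120,60),(130,255,255));v,u=np.nonzero(m);q=P[v,u];print("blue",len(u),q.mean(0),q.min(0),q.max(0))
w=np.load("wrist0.npz");hw=cv2.cvtColor(w["im"],cv2.COLOR_RGB2HSV);print("wrist blue",(cv2.inRange(hw,(100,120,60),(130,255,255))>0).sum())
E
```

```text
plate [ 0.53  -0.055  0.028]
st1 [0.57  0.012 0.011]
st2 [0.447 0.    0.001]
st3 [ 0.457 -0.126  0.001]
st4 [ 0.597 -0.126  0.   ]
pin [ 0.477 -0.056  0.026]
ball [0.612 0.145 0.061]
neck [0.573 0.104 0.113]
blue [0.452 0.157 0.024]
ear [ 0.384  0.153 -0.001]
cradle [0.557 0.103 0.006]
beaker [0.742 0.126 0.053]
puck [ 0.361 -0.06   0.013]
block [0.724 0.05  0.01 ]
box [ 0.684 -0.05   0.057]
dish [0.359 0.268 0.002]
bench [ 0.401  0.084 -0.001]
edge [0.299 0.381 0.047]
micro [0.401 0.38  0.16 ]
wr [0.629 0.286 0.004]
blue 259 [0.3986075  0.16767336 0.00915878] [ 0.36860472  0.14290973 -0.00064209] [0.45332145 0.19646549 0.01819029]
wrist blue 0
```

View pics/wrist0.png

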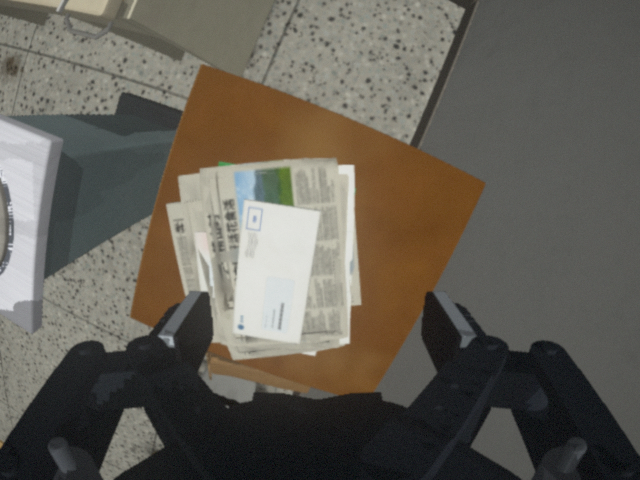

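The wrist camera sees only the cart side for now. I'll move it over the work and take two views.

```bash
python3 - <<'E'
from h import *
r.reach([0.43,0.10,0.34],down(-np.pi/2));print(r.read_state()["time_s"])
a=shot("wrist","w1")
r.move_straight([0.43,-0.02,0.30],speed=0.25);b=shot("wrist","w2")
shot("side","s1");
print(r.read_state()["time_s"],r.read_state()["joint_positions"].round(2))
cv2.imwrite("pics/w12.png",cv2.resize(np.hstack([a[0][:,:,::-1][:360],b[0][:,:,::-1][:360]]),(800,225)))
E
```

```text
2.4167
3.225 [-0.22  0.13  1.68  0.    1.33  1.35]
```

View pics/w1.png

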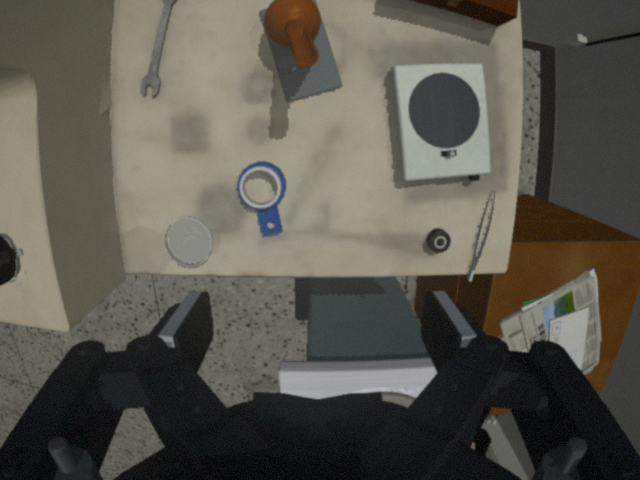

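View pics/w2.png

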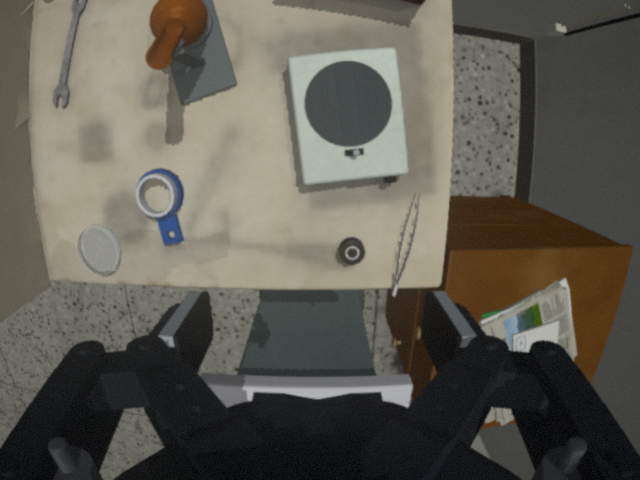

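In w1 the carrier ring is at (262,186) with its ear hole at (270,226), the plate is at (444,110), the pin and slot at (449,153), the bulb at (292,22) and the mouth at (305,58). In w2 the ring is at (159,194), the hole at (172,234), the plate at (348,104), the slot at (354,153) and the bulb at (180,18).

```bash
cat > m.py <<'E'
from h import *
from scipy.optimize import least_squares
def load(t):
    f=np.load(t+".npz");return f["im"],f["d"],(f["p"],f["R"])
def biggest(m): 
    c,_=cv2.findContours(m,cv2.RETR_EXTERNAL,cv2.CHAIN_APPROX_NONE);return max(c,key=cv2.contourArea)
def carrier(im,sat=120):
    """outer ring ellipse centre, ear hole centre px"""
    h=cv2.cvtColor(im,cv2.COLOR_RGB2HSV);m=cv2.inRange(h,(100,sat,50),(130,255,255))
    c,hi=cv2.findContours(m,cv2.RETR_CCOMP,cv2.CHAIN_APPROX_NONE)
    o=sorted([k for k in range(len(c)) if hi[0][k][3]>=0],key=lambda k:-cv2.contourArea(c[k]))[:2]
    mm=[cv2.moments(c[k]) for k in o]
    return m,[(a["m10"]/a["m00"],a["m01"]/a["m00"],a["m00"]) for a in mm]
def fitcirc(q,rad=None):
    if rad is None: return least_squares(lambda p:np.hypot(q[:,0]-p[0],q[:,1]-p[1])-p[2],[*q.mean(0)[:2],.03],loss="soft_l1",f_scale=.001).x
    return least_squares(lambda p:np.hypot(q[:,0]-p[0],q[:,1]-p[1])-rad,q.mean(0)[:2],loss="soft_l1",f_scale=.001).x
E
python3 - <<'E'
from m import *
L={}
for t in ("w1","w2"):
    im,d,p=load(t);P=cloud("wrist",d,p);h=cv2.cvtColor(im,cv2.COLOR_RGB2HSV)
    m,hol=carrier(im);print(t,"holes",np.round(hol,1))
    c,D=rays("wrist",[hol[1][:2]],p);print(" hole@7.5mm",onplane(c,D,.0075));L[t,"hole"]=(c,D[0])
    q=P[m>0];z=q[:,2];top=q[(z>.0115)&(z<.019)];print(" ring top z",np.median(top[:,2]),len(top),"ear z",np.median(q[(z>.003)&(z<.0115)][:,2]))
    # metal collar within the ring : depth above 17 mm near ring
    c,D=rays("wrist",[hol[0][:2]],p);rc=onplane(c,D,.015)[0]
    n=np.hypot(P[...,0]-rc[0],P[...,1]-rc[1])<.04
    col=P[n&(P[...,2]>.0165)&(m==0)];print(" collar n",len(col),np.percentile(col[:,2],[10,50,75,90,98]).round(4),"circ",fitcirc(col[col[:,2]>np.percentile(col[:,2],60)]))
    # outer ring contour at foot level / top
    # plate
    g=cv2.cvtColor(im,cv2.COLOR_RGB2GRAY)
    pm=((g<95)&(abs(P[...,2]-.026)<.012)&(P[...,0]>.44)&(P[...,0]<.62)&(P[...,1]<.02)&(P[...,1]>-.13)).astype(np.uint8)
    e=cv2.fitEllipse(cv2.convexHull(biggest(cv2.morphologyEx(pm,cv2.MORPH_OPEN,np.ones((5,5))))));print(" plate ell",e)
    c,D=rays("wrist",[e[0]],p);print(" plate@26",onplane(c,D,.026));L[t,"plate"]=(c,D[0])
    sm=(g>110)&(P[...,2]>.018)&(P[...,2]<.034)&(P[...,0]>.42)&(P[...,0]<.62)&(P[...,1]<.04)&(P[...,1]>-.14)
    cn=biggest(cv2.morphologyEx((sm|(pm>0)).astype(np.uint8),cv2.MORPH_OPEN,np.ones((5,5))))
    c,D=rays("wrist",cn[:,0],p);Q=onplane(c,D,.026)[:,:2].astype(np.float32);print(" stirrer",cv2.minAreaRect(Q), "z",np.median(P[...,2][sm]))
    # flask
    om=cv2.inRange(h,(3,150,60),(18,255,255))>0
    q=P[om&(P[...,0]>.45)&(P[...,0]<.72)&(P[...,1]>.05)&(P[...,1]<.22)&(P[...,2]>.02)];print(" flask n",len(q))
    def res(x):
        C=x[:3];a=np.array([x[3],x[4],1]);a/=np.linalg.norm(a);v=q-C;s=v@a;rad=np.linalg.norm(v-np.outer(s,a),axis=1)
        return np.minimum(abs(np.linalg.norm(v,axis=1)-.032),np.where((s>.0)&(s<.113),abs(rad-.011),1))
    x=least_squares(res,[.62,.135,.04,-.5,-.3],loss="soft_l1",f_scale=.002).x
    a=np.array([x[3],x[4],1]);a/=np.linalg.norm(a);print(" flask C",x[:3].round(4),"axis",a.round(3),"tilt",np.degrees(np.arccos(a[2])),"az",np.degrees(np.arctan2(a[1],a[0])),"res",np.median(res(x)), "smax",np.percentile((q-x[:3])@a,99.5))
for n in("hole","plate"):
    print(n,tri([L[t,n][0] for t in("w1","w2")],[L[t,n][1] for t in("w1","w2")]))
im=load("w2")[0];cv2.imwrite("pics/c1.png",np.hstack([cv2.resize(im[130:200,300:420,::-1],(480,280),interpolation=cv2.INTER_CUBIC),cv2.resize(im[160:250,120:200,::-1],(249,280),interpolation=cv2.INTER_CUBIC)]))
E
```

```text
w1 holes [[270.4 225.   79. ]]Traceback (most recent call last):
  File "<stdin>", line 6, in <module>
IndexError: list index out of range
```

```bash
cat > go1.py <<'E'
from m import *
L={}
for t in ("w1","w2"):
    im,d,p=load(t);P=cloud("wrist",d,p);h=cv2.cvtColor(im,cv2.COLOR_RGB2HSV)
    m,hol=carrier(im);hol=[x for x in hol if x[2]<250];print(t,"hole",np.round(hol,1))
    c,D=rays("wrist",[hol[0][:2]],p);H=onplane(c,D,.0075)[0];print(" hole@7.5mm",H);L[t,"hole"]=(c,D[0])
    cn=biggest(cv2.morphologyEx(m,cv2.MORPH_CLOSE,np.ones((5,5))))[:,0]
    c,D=rays("wrist",cn,p);Q=onplane(c,D,.0145);Q=Q[np.hypot(*(Q-H)[:,:2].T)>.03]
    f=fitcirc(Q);print(" outer circle@14.5",f.round(4),"dist hole",np.hypot(*(f[:2]-H[:2])))
    q=P[m>0];z=q[:,2];print(" blue z hist",np.histogram(z,np.arange(-.002,.03,.003))[0])
    n=np.hypot(P[...,0]-f[0],P[...,1]-f[1])<.032
    col=P[n&(P[...,2]>.0165)&(m==0)];print(" collar n",len(col),np.percentile(col[:,2],[10,50,75,90,98]).round(4),"circ",fitcirc(col).round(4))
    g=cv2.cvtColor(im,cv2.COLOR_RGB2GRAY)
    reg=(P[...,0]>.40)&(P[...,0]<.62)&(P[...,1]<.04)&(P[...,1]>-.15)
    pm=((g<110)&(abs(P[...,2]-.026)<.012)&reg).astype(np.uint8)
    e=cv2.fitEllipse(cv2.convexHull(biggest(cv2.morphologyEx(pm,cv2.MORPH_OPEN,np.ones((7,7))))));print(" plate ell",np.round(e[0],1),np.round(e[1],1))
    c,D=rays("wrist",[e[0]],p);print(" plate@26",onplane(c,D,.026));L[t,"plate"]=(c,D[0])
    sm=(P[...,2]>.018)&(P[...,2]<.034)&reg
    cn=biggest(cv2.morphologyEx(sm.astype(np.uint8),cv2.MORPH_OPEN,np.ones((9,9))))
    c,D=rays("wrist",cn[:,0],p);Q=onplane(c,D,.026)[:,:2].astype(np.float32);print(" stirrer",cv2.minAreaRect(Q), "z",np.median(P[...,2][sm]))
    om=cv2.inRange(h,(3,150,60),(18,255,255))>0
    q=P[om&(P[...,0]>.45)&(P[...,0]<.72)&(P[...,1]>.05)&(P[...,1]<.22)&(P[...,2]>.02)]
    def res(x):
        C=x[:3];a=np.array([x[3],x[4],1]);a/=np.linalg.norm(a);v=q-C;s=v@a;rad=np.linalg.norm(v-np.outer(s,a),axis=1)
        return np.minimum(abs(np.linalg.norm(v,axis=1)-.032),np.where((s>.0)&(s<.113),abs(rad-.011),1))
    x=least_squares(res,[.62,.135,.04,-.5,-.3],loss="soft_l1",f_scale=.002).x
    a=np.array([x[3],x[4],1]);a/=np.linalg.norm(a);print(" flask n",len(q),"C",x[:3].round(4),"axis",a.round(3),"tilt",np.degrees(np.arccos(a[2])),"az",np.degrees(np.arctan2(a[1],a[0])),"res",np.median(res(x)), "smax",np.percentile((q-x[:3])@a,99.5))
for n in("hole","plate"):
    print(n,tri([L[t,n][0] for t in("w1","w2")],[L[t,n][1] for t in("w1","w2")]))
im=load("w2")[0];cv2.imwrite("pics/c1.png",np.hstack([cv2.resize(im[130:200,300:420,::-1],(480,280),interpolation=cv2.INTER_CUBIC),cv2.resize(im[160:250,120:200,::-1],(249,280),interpolation=cv2.INTER_CUBIC)]))
E
python3 go1.py
```

```text
w1 hole [[270.4 225.   79. ]]
 hole@7.5mm [0.38115107 0.15856006 0.0075    ]
 outer circle@14.5 [0.4388 0.1799 0.0412] dist hole 0.06144412512822624
 blue z hist [  0   0  30 357   7 107   6   0   0   0]
 collar n 13098 [0.3766 0.3973 0.412  0.4185 0.4219] circ [0.4329 0.1645 0.0104]
 plate ell [443.6 110.1] [69.8 75.4]
 plate@26 [[ 0.52734717 -0.05096108  0.026     ]]
 stirrer ((0.5153789520263672, -0.05198844522237778), (0.1384468376636505, 0.11682833731174469), 6.6937079429626465) z 0.02655667678208934
 flask n 2279 C [0.6268 0.1274 0.0373] axis [-0.533 -0.171  0.829] tilt 34.045964292994164 az -162.1639956748566 res 0.0006088335711834508 smax 0.420431166392809
w2 hole [[171.1 234.   71. ]
 [171.  215.    2. ]]
 hole@7.5mm [0.38124653 0.15810858 0.0075    ]
 outer circle@14.5 [0.4326 0.1671 0.0275] dist hole 0.05216087437128132
 blue z hist [  0   0  29 373   6 140   7   0   0   0]
 collar n 604 [0.0189 0.0236 0.0243 0.0249 0.0256] circ [0.4327 0.1666 0.0229]
 plate ell [347.9 103.3] [84.3 86.6]
 plate@26 [[ 0.52761284 -0.0518664   0.026     ]]
 stirrer ((0.5155961513519287, -0.05346442759037018), (0.13957960903644562, 0.11587869375944138), 6.475534915924072) z 0.026639879651626508
 flask n 2359 C [0.6259 0.1273 0.0373] axis [-0.519 -0.165  0.839] tilt 32.98760129112504 az -162.331810897214 res 0.0006467535720618492 smax 0.11238357154251546
hole (array([0.38078205, 0.15875813, 0.00600415]), [np.float64(2.8016378529344192e-05), np.float64(2.8016378529419158e-05)])
plate (array([ 0.52769599, -0.05213221,  0.02265394]), [np.float64(0.00014459453865219826), np.float64(0.00014459453865192434)])
```

View pics/c1.png

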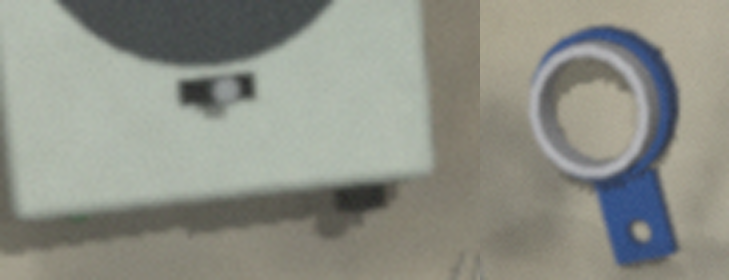

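The crop shows the pin at about (357,152) in w2, right of the slot's middle (354,152), and the bright collar standing on the blue ring. The measurements agree with the given sizes. Next is a closer look at the pin.

```bash
python3 - <<'E'
from m import *
S=np.array([.4759,-.0575])
T=[]
for k,pos in enumerate([[.445,-.085,.125],[.455,-.03,.125]]):
    r.reach(pos,down(-np.pi/2)) if k==0 else r.move_straight(pos,speed=.2)
    r.hold(.2)
    im,d,p=shot("wrist",f"p{k}");P=cloud("wrist",d,p)
    near=np.hypot(P[...,0]-S[0],P[...,1]-S[1])<.014
    q=P[near&(P[...,2]>.032)&(P[...,2]<.042)];print("depth pin",len(q),q.mean(0).round(4),q.min(0).round(4),q.max(0).round(4))
    tp=near&(P[...,2]>.0345)&(P[...,2]<.042);v,u=np.nonzero(tp);px=(u.mean(),v.mean());c,D=rays("wrist",[px],p);print(px,len(u),onplane(c,D,.036));T.append((c,D[0]))
    g=cv2.cvtColor(im,cv2.COLOR_RGB2GRAY);reg=np.hypot(P[...,0]-.52,P[...,1]+.05)<.075
    pm=((g<110)&(abs(P[...,2]-.026)<.01)&reg).astype(np.uint8);cn=biggest(cv2.morphologyEx(pm,cv2.MORPH_OPEN,np.ones((9,9))))
    c,D=rays("wrist",cn[:,0],p);f=fitcirc(onplane(c,D,.0262));print("plate",f)
    if k: 
        u0,v0=map(int,px);cv2.imwrite("pics/pin.png",cv2.resize(im[v0-40:v0+40,u0-60:u0+60,::-1],(600,400),interpolation=cv2.INTER_CUBIC))
print(tri([t[0] for t in T],[t[1] for t in T]),r.read_state()["time_s"])
E
```

```text
depth pin 149 [ 0.477  -0.0602  0.0361] [ 0.4729 -0.0638  0.0321] [ 0.4803 -0.0565  0.0379]
(np.float64(273.9710144927536), np.float64(199.02898550724638)) 138 [[ 0.47686927 -0.06006088  0.036     ]]
plate [ 0.52814028 -0.0524777   0.04501413]
depth pin 157 [ 0.4769 -0.0597  0.0358] [ 0.4727 -0.0637  0.0323] [ 0.4806 -0.0558  0.0383]
(np.float64(367.7173913043478), np.float64(214.8985507246377)) 138 [[ 0.47657235 -0.05985866  0.036     ]]
plate [ 0.52776775 -0.05242011  0.04512647]
(array([ 0.47660171, -0.0599618 ,  0.03543752]), [np.float64(0.0001610595073951544), np.float64(0.00016105950739515008)]) 4.9333
```

View pics/pin.png

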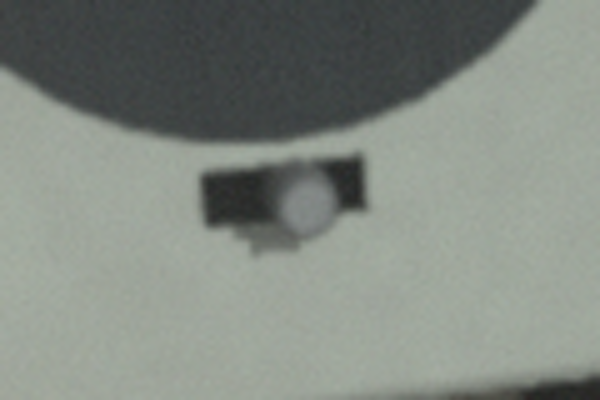

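The pin stands out clearly right of the slot's middle, at (0.4768, -0.0600). Now I'll grasp the carrier with the camera on the ear side and take one picture with the hole and pin together.

```bash
python3 - <<'E'
from m import *
y=np.pi/2+0.1636;q=down(y)
A=np.array([.4327,.1668])
print(r.solve_ik([*A,.03],q))
r.reach([*A,.12],q)
hit=r.move_straight([*A,.030],speed=.12,max_force=8)
s=r.read_state();print(hit,s["eef_pos"],s["contact_force"])
command_gripper(.045,40);s=r.read_state();print(s["grip_width"],s["grip_force"],s["eef_pos"])
np.save("zg.npy",s["eef_pos"])
r.move_straight([*A,.14],speed=.15)
s=r.read_state();print(s["contact_force"],s["grip_width"])
# hover beyond the pin, camera sees both
u=np.array([np.cos(.150),np.sin(.150)])
r.reach([*(np.array([.4768,-.06])+u*.085),.10],down(np.pi/2+.150));r.hold(.3)
im,d,p=shot("wrist","hv");print(r.read_state()["time_s"],p[0])
E
```

```text
[ 2.02429193e-01  5.61041166e-01  1.94455298e+00 -4.44089210e-16
  6.35998512e-01 -1.53196713e+00]
False [0.43309368 0.16686219 0.03041739] [ 0.00596847 -0.67111025 -0.52117014]
0.057238122992113394 40.01564919948578 [0.43322891 0.16687224 0.03138561]
[-0.02219277 -0.35097106 -1.94670223] 0.0562553355257983
10.9 [ 0.56079347 -0.0462286   0.10038588]
```

View pics/hv.png

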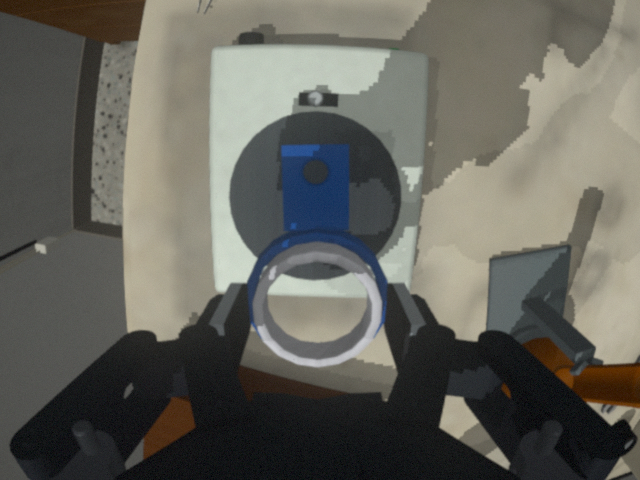

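The carrier is held level, with its hole at about (316,172) and the pin ahead at (317,98). Next I'll measure both in this frame.

```bash
python3 - <<'E'
from m import *
im,d,p=load("hv");P=cloud("wrist",d,p)
m,hol=carrier(im,100);print(np.round(hol,1))
v,u=np.mgrid[:480,:640]
ear=P[(m>0)&(v>150)&(v<222)&(u>290)&(u<345)]
c0=ear.mean(0);n=np.linalg.svd(ear-c0,full_matrices=False)[2][2];n*=np.sign(n[2]);print("ear plane z",c0.round(4),"normal",n.round(4))
B=p[1]
h=[x for x in hol if 100<x[2]<900][0];c,D=rays("wrist",[h[:2]],p)
zt=(c0[2]-(n[:2]@(np.array([.509,-.054])-c0[:2]))/n[2]);H=onplane(c,D,zt)[0];print("hole top",H,"tool",B.T@(H-p[0]))
near=np.hypot(P[...,0]-.4768,P[...,1]+.06)<.012
tp=near&(P[...,2]>.0335)&(P[...,2]<.042);vv,uu=np.nonzero(tp);c,D=rays("wrist",[(uu.mean(),vv.mean())],p);pin=onplane(c,D,.036)[0];print("pin",pin,len(uu),P[tp].mean(0))
col=P[(v>235)&(v<370)&(u>250)&(u<390)&(m==0)];zt=np.percentile(col[:,2],97);print("collar z pct",np.percentile(col[:,2],[50,80,90,97]))
t=P[(v>235)&(v<370)&(u>250)&(u<390)&(m==0)&(P[...,2]>zt-.004)];print("collar circ",fitcirc(t),"top",np.median(t[:,2]))
f=fitcirc(t)[:2];a=f-H[:2];print("yaw deg",np.degrees(np.arctan2(a[1],a[0])),np.hypot(*a), "expected",np.degrees(.15))
print("collar centre tool",B.T@(np.r_[f,zt]-p[0]))
g=P[near&(P[...,2]<.03)&(P[...,2]>.02)];print("deck z",np.median(g[:,2]))
E
```

```text
[[315.2 171.4 477. ]]
ear plane z [ 0.5143 -0.0531  0.0753] normal [ 0.1231 -0.9923  0.01  ]
hole top [ 0.51116637 -0.05468326  0.04763648] tool [ 0.05035647 -0.00085365  0.05272879]
pin [ 0.47675009 -0.05990487  0.036     ] 204 [ 0.47677111 -0.05990145  0.03629869]
collar z pct [0.02695747 0.09161304 0.09258118 0.09338952]
collar circ [ 0.55824758 -0.04667204  0.02285246] top 0.092304362437068
yaw deg 9.656810800693737 0.04775792312741707 expected 8.594366926962348
collar centre tool [ 2.58653976e-03 -5.29131549e-05  6.99530791e-03]
deck z 0.026789273015666408
```

```bash
python3 - <<'E'
from m import *
im,d,p=load("hv");P=cloud("wrist",d,p);B=p[1]
m,hol=carrier(im,100);v,u=np.mgrid[:480,:640]
ear=P[(m>0)&(v>145)&(v<222)&(u>285)&(u<347)&(abs(P[...,2]-.0765)<.006)]
x=least_squares(lambda k:k[0]+k[1]*(ear[:,0]-.511)+k[2]*(ear[:,1]+.055)-ear[:,2],[.0765,0,0],loss="soft_l1",f_scale=.0005).x;print(len(ear),"ear z at hole, slopes",x.round(4))
c,D=rays("wrist",[hol[0][:2]],p);H=onplane(c,D,x[0])[0];print("hole",H,"tool",B.T@(H-p[0]))
t=P[(v>235)&(v<370)&(u>250)&(u<390)&(m==0)&(P[...,2]>.0905)&(P[...,2]<.096)];f=fitcirc(t);a=f[:2]-H[:2];print("collar",f,np.median(t[:,2]),"yaw",np.degrees(np.arctan2(a[1],a[0])),np.hypot(*a))
y=least_squares(lambda k:k[0]+k[1]*(t[:,0]-f[0])+k[2]*(t[:,1]-f[1])-t[:,2],[.092,0,0],loss="soft_l1",f_scale=.0005).x;print("collar slopes",y.round(4))
E
```

```text
4148 ear z at hole, slopes [0.0752 0.0266 0.0037]
hole [ 0.50797427 -0.05505686  0.0752246 ] tool [ 0.05355703 -0.00074381  0.02513934]
collar [ 0.55853452 -0.04665862  0.02283547] 0.09237481294859051 yaw 9.430927916818177 0.05125298701360762
collar slopes [0.0924 0.0228 0.0033]
```

The carrier is tilted only 1.4° in the grip, and its hole and pin are well located. Lower it gently.

```bash
python3 - <<'E'
from m import *
T=np.array([.5297,-.0518]);q=down(np.pi/2+.136)
r.move_straight([*T,.10],q,speed=.1);r.move_straight([*T,.076],speed=.1);r.hold(.2)
hit=r.move_straight([*T,.055],speed=.025,max_force=6)
s=r.read_state();print(hit,s["eef_pos"].round(4),s["contact_force"].round(2),s["time_s"])
r.hold(.1);im,d,p=shot("wrist","pl");m,hol=carrier(im,100);print(np.round(hol,1));P=cloud("wrist",d,p)
v,u=np.mgrid[:480,:640]
ear=P[(m>0)&(v>145)&(v<222)&(u>285)&(u<347)];print(np.median(ear,0))
cv2.imwrite("pics/pl_c.png",cv2.resize(im[90:310,220:420,::-1],(545,600)))
E
```

```text
True [ 0.5296 -0.0518  0.0577] [-0.49 -0.18  5.61] 12.6583
[[315.  171.3 521. ]]
[ 0.48255735 -0.0584156   0.03398595]
```

View pics/pl_c.png

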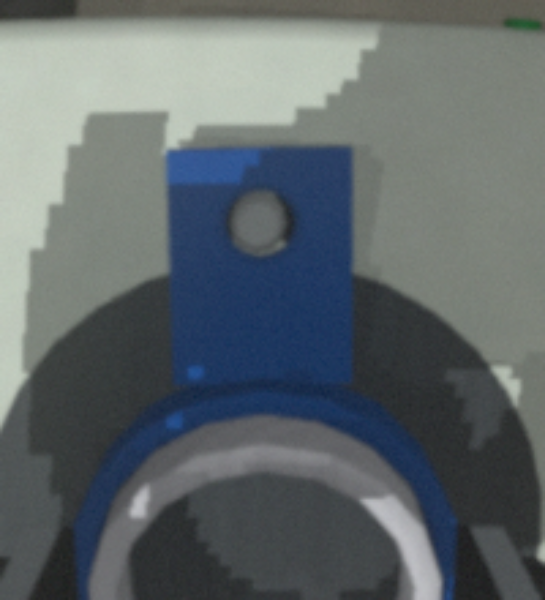

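The pin shows through the ear hole, and the ear top at 34 mm matches a seated carrier. Now release, retreat, measure the collar, then go to the flask pre-grasp.

```bash
cat >> m.py <<'E'
def flaskfit(q,x0):
    def res(x):
        C=x[:3];a=np.array([x[3],x[4],1]);a/=np.linalg.norm(a);v=q-C;s=v@a;rad=np.linalg.norm(v-np.outer(s,a),axis=1)
        return np.minimum(abs(np.linalg.norm(v,axis=1)-.032),np.where((s>0)&(s<.113),abs(rad-.011),1))
    x=least_squares(res,x0,loss="soft_l1",f_scale=.001).x;a=np.array([x[3],x[4],1]);return x[:3],a/np.linalg.norm(a),np.median(res(x))
def amber(im): return cv2.inRange(cv2.cvtColor(im,cv2.COLOR_RGB2HSV),(3,150,40),(18,255,255))>0
def tilted(a,yh): # tool z against the neck, y nearest yh
    z=-a/np.linalg.norm(a);y=yh-z*(yh@z);y/=np.linalg.norm(y);return Ro.from_matrix(np.c_[np.cross(y,z),y,z]).as_quat()
E
python3 - <<'E'
from m import *
command_gripper(.085)
r.move_straight([.5297,-.0518,.16],speed=.15);r.hold(.2)
im,d,p=shot("wrist","col");P=cloud("wrist",d,p);m,hol=carrier(im,100)
n=np.hypot(P[...,0]-.528,P[...,1]+.0523)<.034
z=P[...,2];cp=P[n&(z>.047)&(z<.06)&(m==0)];zt=np.median(cp[:,2]);t=cp[abs(cp[:,2]-zt)<.003]
f=fitcirc(t);y=least_squares(lambda k:k[0]+k[1]*(t[:,0]-f[0])+k[2]*(t[:,1]-f[1])-t[:,2],[.05,0,0],loss="soft_l1",f_scale=.0005).x
print("collar",f.round(4),len(t),"top,slopes",y.round(4),np.percentile(cp[:,2],[50,80,95]).round(4))
for h in hol:
    c,D=rays("wrist",[h[:2]],p);H=onplane(c,D,.034)[0];print("hole",H.round(4),h[2],"d",np.hypot(*(f[:2]-H[:2])).round(4))
C=np.array([.6264,.1273,.037]);az=np.radians(-162.2);tl=np.radians(35)
a=np.array([np.sin(tl)*np.cos(az),np.sin(tl)*np.sin(az),np.cos(tl)]);yh=np.array([np.sin(az),-np.cos(az),0])
q=tilted(a,yh);print("q",q,r.solve_ik(C+a*.092,q),r.solve_ik(C+a*.18,q))
r.reach(C+a*.19,q);r.hold(.2)
im,d,p=shot("wrist","fl");P=cloud("wrist",d,p);o=amber(im)&(np.linalg.norm(P-(C+a*.05),axis=-1)<.1)&(P[...,2]>.01)
C1,a1,e=flaskfit(P[o],[*C,a[0]/a[2],a[1]/a[2]])
print("flask",o.sum(),C1.round(4),a1.round(4),"tilt",np.degrees(np.arccos(a1[2])),"az",np.degrees(np.arctan2(a1[1],a1[0])),e,"smax",np.percentile((P[o]-C1)@a1,[98,99.5]))
print(r.read_state()["time_s"],r.read_state()["joint_positions"].round(2))
E
```

```text
collar [ 0.5278 -0.0521  0.0229] 1573 top,slopes [ 0.0499 -0.0028  0.0016] [0.0499 0.0505 0.0511]
hole [ 0.4767 -0.0598  0.034 ] 212.0 d 0.0517
q [-0.14754992  0.94223407  0.04652231  0.29708526] None [-0.0848669   0.24039771  2.08446062  0.75526759  0.32826454 -2.62829128]
flask 2589 [0.6265 0.1273 0.037 ] [-0.5461 -0.1753  0.8192] tilt 34.99989301337396 az -162.20005957585053 0.0008165820026455588 smax [0.11251135 0.11295502]
15.2667 [-0.09  0.22  2.09  0.72  0.35 -2.59]
```

View pics/fl.png

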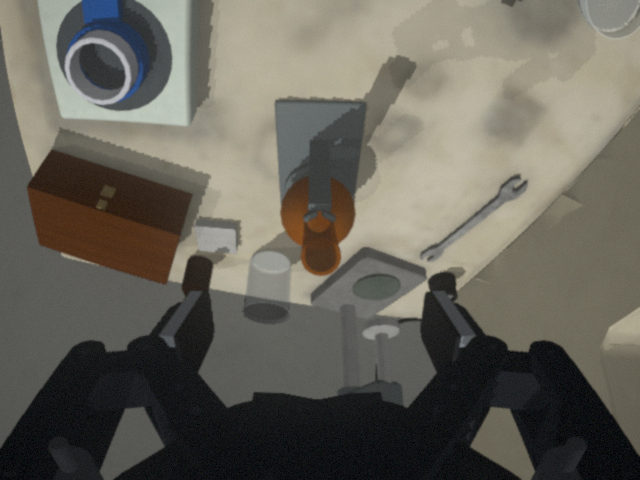

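The neck lies centred in the tool's view with its mouth at (320,258), and the collar is at (98,70) on the seated carrier. The pose exactly along the neck is out of reach, so I'll check by how much to tip the tool upright about the closing line.

```bash
python3 - <<'E'
from m import *
C=np.array([.6264,.1273,.037]);az=np.radians(-162.2);h=np.array([np.cos(az),np.sin(az),0]);k=np.array([0,0,1.])
D=lambda t:h*np.sin(t)+k*np.cos(t)
a=D(np.radians(35));yh=np.array([np.sin(az),-np.cos(az),0])
for sgn in (1,-1):
  for t in (35,32,29,26,23,20):
    b=D(np.radians(t));q=tilted(b,yh*sgn);G=C+a*.087
    out=[r.solve_ik(X,q) for X in (G+b*.006,G+b*.066,G+b*.006+k*.08)]
    print(sgn,t,[None if o is None else o.round(2).tolist() for o in out])
  for e in(-20,-10,0): # upright placing with the flask at that offset
    b=D(np.radians(e));q=tilted(b,yh*sgn);X=np.array([.528,-.052,.075])+k*.087+b*.006;o=r.solve_ik(X,q);print(" place",e,None if o is None else o.round(2).tolist())
im,d,p=load("fl");P=cloud("wrist",d,p);o=amber(im)&(np.linalg.norm(P-(C+a*.05),axis=-1)<.1)&(P[...,2]>.01);Q=P[o]
for x0 in ([.63,.13,.04,-.6,-.25],[.622,.124,.034,-.7,-.2]):
    c,b,e=flaskfit(Q,x0);print(c.round(4),b.round(4),e)
s=(Q-C)@a;nk=Q[(s>.07)&(s<.11)];print("neck lateral",np.percentile((nk-C)@yh,[1,50,99]).round(4))
E
```

```text
1 35 [None, [-0.07, 0.31, 2.07, 0.87, 0.28, -2.74], [-0.04, 0.3, 1.95, 0.59, 0.36, -2.42]]
1 32 [None, [-0.05, 0.31, 2.02, 0.61, 0.34, -2.47], [-0.03, 0.31, 1.91, 0.44, 0.42, -2.27]]
1 29 [[-0.02, 0.45, 1.95, 0.56, 0.3, -2.4], [-0.04, 0.32, 1.97, 0.44, 0.4, -2.29], [-0.02, 0.32, 1.87, 0.34, 0.49, -2.16]]
1 26 [[-0.01, 0.46, 1.91, 0.39, 0.37, -2.23], [-0.03, 0.33, 1.92, 0.32, 0.48, -2.16], [-0.01, 0.33, 1.83, 0.26, 0.57, -2.08]]
1 23 [[0.0, 0.47, 1.87, 0.28, 0.44, -2.12], [-0.02, 0.34, 1.87, 0.24, 0.56, -2.08], [0.0, 0.35, 1.78, 0.2, 0.64, -2.02]]
1 20 [[0.01, 0.48, 1.82, 0.21, 0.52, -2.04], [-0.0, 0.36, 1.82, 0.18, 0.64, -2.01], [0.01, 0.36, 1.74, 0.16, 0.71, -1.97]]
 place -20 [-0.16, 0.62, 1.38, -0.16, 1.47, -2.0]
 place -10 [-0.2, 0.52, 1.51, -0.09, 1.27, -2.04]
 place 0 [-0.24, 0.44, 1.64, -0.0, 1.07, -2.12]
-1 35 [None, [-0.07, 0.31, 2.07, 0.87, 0.28, 0.4], [-0.04, 0.3, 1.95, 0.59, 0.36, 0.72]]
-1 32 [None, [-0.05, 0.31, 2.02, 0.61, 0.34, 0.67], [-0.03, 0.31, 1.91, 0.44, 0.42, 0.87]]
-1 29 [[-0.02, 0.45, 1.95, 0.56, 0.3, 0.74], [-0.04, 0.32, 1.97, 0.44, 0.4, 0.85], [-0.02, 0.32, 1.87, 0.34, 0.49, 0.98]]
-1 26 [[-0.01, 0.46, 1.91, 0.39, 0.37, 0.91], [-0.03, 0.33, 1.92, 0.32, 0.48, 0.98], [-0.01, 0.33, 1.83, 0.26, 0.57, 1.06]]
-1 23 [[0.0, 0.47, 1.87, 0.28, 0.44, 1.03], [-0.02, 0.34, 1.87, 0.24, 0.56, 1.07], [0.0, 0.35, 1.78, 0.2, 0.64, 1.12]]
-1 20 [[0.01, 0.48, 1.82, 0.21, 0.52, 1.11], [-0.0, 0.36, 1.82, 0.18, 0.64, 1.13], [0.01, 0.36, 1.74, 0.16, 0.71, 1.17]]
 place -20 [-0.16, 0.62, 1.38, -0.16, 1.47, 1.14]
 place -10 [-0.2, 0.52, 1.51, -0.09, 1.27, 1.1]
 place 0 [-0.24, 0.44, 1.64, -0.0, 1.07, 1.02]
[0.6277 0.1266 0.0373] [-0.5515 -0.1629  0.8181] 0.00040694567159162143
[0.6281 0.1268 0.0377] [-0.5592 -0.1636  0.8127] 0.00048046519242249397
neck lateral [-0.0099  0.0009  0.0105]
```

Tool tilt 26°, 9° off the neck, is reachable. Grasp and lift.

```bash
cat >> m.py <<'E'
az=np.radians(-163.);hh=np.array([np.cos(az),np.sin(az),0]);kk=np.array([0,0,1.]);yh=np.array([np.sin(az),-np.cos(az),0])
Dt=lambda t:hh*np.sin(np.radians(t))+kk*np.cos(np.radians(t))
def inhand(tag,c0,a0):
    im,d,p=shot("wrist",tag);P=cloud("wrist",d,p);o=amber(im)&(np.linalg.norm(P-(c0+a0*.04),axis=-1)<.09)
    f=[flaskfit(P[o],[*(c0+dc),a0[0]/a0[2]+da,a0[1]/a0[2]]) for dc,da in(([.003,.002,0],.06),([-.003,-.002,.003],-.06),([0,0,.002],.02))]
    C,a,e=min(f,key=lambda x:x[2]);print(tag,o.sum(),[(x[0].round(4).tolist(),x[1].round(3).tolist(),round(x[2],5)) for x in f]);return C,a
E
python3 - <<'E'
from m import *
C=np.array([.627,.127,.0373]);a=Dt(35);b=Dt(26);q=tilted(b,yh);G=C+a*.087;T=G+b*.006
command_gripper(.085)
r.reach(T+b*.07,q)
hit=r.move_straight(T,speed=.1,max_force=8);s=r.read_state();print(hit,s["contact_force"].round(2),(s["eef_pos"]-T).round(4))
if hit: raise SystemExit
command_gripper(.0,50);s=r.read_state();print(s["grip_width"],s["grip_force"],s["contact_force"].round(2))
r.move_straight(T+kk*.09,speed=.06);r.hold(.2);s=r.read_state();print(s["contact_force"].round(2),s["grip_width"],s["time_s"])
inhand("lift",C+kk*.09,a)
E
```

```text
False [ 0.45  0.75 -0.61] [ 0.     -0.      0.0003]
0.020575613274822897 48.659623861312866 [-1.72 -1.24  2.56]
[-0.09  0.08 -0.39] 0.02054330010904549 19.3083
lift 8598 [([0.6231, 0.125, 0.1236], [-0.513, -0.172, 0.841], np.float64(0.00135)), ([0.6285, 0.1267, 0.1283], [-0.571, -0.168, 0.803], np.float64(0.00077)), ([0.6261, 0.1265, 0.1261], [-0.537, -0.169, 0.826], np.float64(0.00098))]
```

Flask is in hand. Bring it upright above the collar and look with all cameras.

```bash
python3 - <<'E'
from m import *
b=Dt(-9);q=tilted(b,yh);C=np.array([.5278,-.0521,.150])
r.move_straight(C+kk*.087+b*.006,q,speed=.1);r.hold(.4)
s=r.read_state();print(s["time_s"],s["grip_width"],s["contact_force"].round(2))
inhand("up",C,np.array([0,0,1.]))
for n in("scene","side"):
    im,d,_=shot(n,n+"_up");P=cloud(n,d);o=amber(im)&(np.linalg.norm(P-(C+kk*.04),axis=-1)<.1)
    Q=P[o];print(n,len(Q))
    for x0 in(.03,-.03): 
        c,a,e=flaskfit(Q,[*C,x0,x0]);print(c.round(4),a.round(3),e)
a,bb=np.load("up.npz")["im"],np.load("scene_up.npz")["im"]
cv2.imwrite("pics/up2.png",np.hstack([a[:,120:520,::-1],cv2.resize(bb[100:280,370:520,::-1],(400,480))]))
E
```

```text
21.6583 0.020535554057006352 [-0.05  0.81 -1.27]
up 9907 [([0.5266, -0.0519, 0.1498], [0.06, -0.0, 0.998], np.float64(0.00198)), ([0.53, -0.0519, 0.1507], [-0.035, -0.004, 0.999], np.float64(0.00075)), ([0.5265, -0.0523, 0.15], [0.02, -0.0, 1.0], np.float64(0.00089))]
scene 712
[ 0.5284 -0.0533  0.1499] [0.    0.019 1.   ] 0.0009307747435724515
[ 0.5284 -0.0533  0.1499] [0.    0.019 1.   ] 0.0009307719111264828
side 789
[ 0.5285 -0.0536  0.1488] [-0.002  0.004  1.   ] 0.0011613688981505985
[ 0.5285 -0.0536  0.1488] [-0.002  0.004  1.   ] 0.0011613689053413603
```

View pics/up2.png

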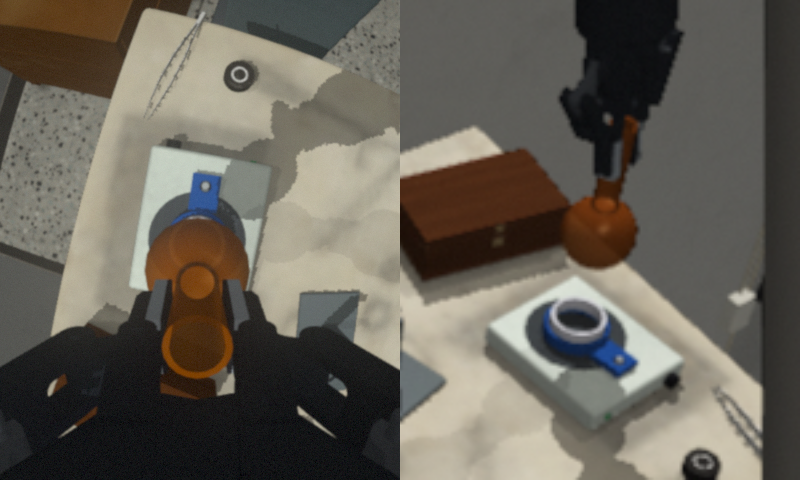

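The wrist view (left) shows the flask between the fingers with its mouth at about (197,347) in the panel and its bulb over the ring. The scene view (right) shows it hanging near upright above the collar. I've now used up my picture allowance, in fact one over the limit, so the rest is by numbers. Next is the tilt, measured from the bulb's silhouette cone and the rim.

```bash
cat >> m.py <<'E'
def precise(tag,C0):
    im,d,p=load(tag);P=cloud("wrist",d,p);o=amber(im)&(np.linalg.norm(P-(C0+kk*.04),axis=-1)<.11)
    s=P[o&(np.linalg.norm(P-C0,axis=-1)<.037)&(np.linalg.norm(P-C0,axis=-1)>.027)&(P[...,2]<C0[2]+.022)]
    f=least_squares(lambda x:np.linalg.norm(s-x,axis=1)-.032,C0,loss="soft_l1",f_scale=.0005)
    C=f.x;print("sphere",len(s),C.round(4),"med|res|",np.median(abs(np.linalg.norm(s-C,axis=1)-.032)).round(5))
    cn=biggest((o&(np.linalg.norm(P-C0,axis=-1)<.04)).astype(np.uint8))[:,0]
    c,D=rays("wrist",cn,p);w=(C-c);L=np.linalg.norm(w)
    # silhouette: the part of the contour away from the neck (the image's upper part)
    top=cn[:,1]<cn[:,1].min()+45;Dn=D[top]
    g=least_squares(lambda x:np.linalg.norm((c-x)-np.sum((c-x)*Dn,1,keepdims=True)*Dn,axis=1)-.032 if False else np.linalg.norm(np.cross(x-c,Dn),axis=1)-.032,C,loss="soft_l1",f_scale=.0005);print("silhouette centre",g.x.round(4),top.sum())
    z=P[...,2];t=P[o&(z>C[2]+.107)&(z<C[2]+.118)&(np.hypot(P[...,0]-C[0],P[...,1]-C[1])<.03)];m=fitcirc(t,.0105);m2=fitcirc(t)
    print("rim",len(t),"z",np.percentile(t[:,2],[5,50,95]).round(4),m.round(4),m2.round(4),"lean deg (x,y)",np.degrees((m-C[:2])/.112).round(2))
    return C,m
E
python3 - <<'E'
from m import *
precise("up",np.array([.528,-.0525,.150]))
im,d,p=load("col");P=cloud("wrist",d,p);m,_=carrier(im,100)
n=np.hypot(P[...,0]-.528,P[...,1]+.0523);q=P[(n<.03)&(n>.0185)&(m==0)&(P[...,2]>.045)];print(np.histogram(q[:,2],np.arange(.045,.056,.001)))
E
```

```text
sphere 1609 [ 0.5281 -0.0521  0.1494] med|res| 0.00027
silhouette centre [ 0.5102 -0.0576  0.3759] 290
rim 2076 z [0.2572 0.2614 0.2626] [ 0.5275 -0.0523] [ 0.5274 -0.0523  0.0101] lean deg (x,y) [-0.32 -0.11]
(array([ 57,  72,  77, 180, 579, 625, 110,   4,   0,   0,   0]), array([0.045, 0.046, 0.047, 0.048, 0.049, 0.05 , 0.051, 0.052, 0.053,
       0.054, 0.055, 0.056]))
```

Lean is 0.3° and the bulb is centred to 0.3 mm. Lower it gently with force sensing.

```bash
python3 - <<'E'
from m import *
p=r.read_state()["eef_pos"]+[-.0003,0,0]
r.move_straight(p-kk*.062,speed=.08);r.hold(.3);f0=r.read_state()["contact_force"]
hit=r.move_straight(p-kk*.079,speed=.012,max_force=2)
s=r.read_state();print(hit,"dz",s["eef_pos"]-p,(s["contact_force"]-f0).round(2),s["time_s"])
r.hold(.2);s=r.read_state();print((s["contact_force"]-f0).round(2))
C=np.array([.528,-.0522,.1494+s["eef_pos"][2]-p[2]])
shot("wrist","seat");precise("seat",C)
E
```

```text
True dz [-4.64712979e-05 -1.02071682e-05 -7.55915287e-02] [1.09 0.54 4.77] 24.0667
[1.78 0.1  6.77]
sphere 1721 [ 0.5276 -0.0522  0.0737] med|res| 0.00028
silhouette centre [ 0.5099 -0.0573  0.3001] 240
rim 2043 z [0.1815 0.1857 0.1869] [ 0.5271 -0.0524] [ 0.5271 -0.0524  0.0101] lean deg (x,y) [-0.27 -0.09]
```

Contact came where expected (dz −75.6 mm). Relax the press, release, and retreat along the tool axis.

```bash
python3 - <<'E'
from m import *
b=Dt(-9);p=r.read_state()["eef_pos"]
f=lambda:r.read_state()["contact_force"][2]
for i in range(1,9):
    if f()<1.2: break   # free-hanging reading was about -1.3..0
    r.move_straight(p+kk*.00015*i,speed=.01);r.hold(.1)
print(i,f(),r.read_state()["eef_pos"]-p)
command_gripper(.04);r.hold(.2);command_gripper(.085);r.hold(.3)
p=r.read_state()["eef_pos"];r.move_straight(p+b*.11,speed=.1);r.hold(.3)
C=np.array([.5278,-.0522,.074]);s=r.read_state();print(s["time_s"],s["contact_force"].round(2),s["grip_width"])
im,d,pp=shot("wrist","end");precise("end",C)
m,hol=carrier(im,100)
for h in hol:
    if h[2]>40:
        c,D=rays("wrist",[h[:2]],pp);print("hole",onplane(c,D,.034)[0].round(4))
for n in("scene","side"):
    im,d,_=shot(n,n+"_end");P=cloud(n,d);Q=P[amber(im)&(np.linalg.norm(P-(C+kk*.04),axis=-1)<.1)];c,a,e=flaskfit(Q,[*C,.02,.02]);print(n,len(Q),c.round(4),a.round(3),e)
E
```

```text
4 0.9230214269240682 [-2.13711606e-05 -1.79646850e-06  3.67791192e-04]
28.2583 [ 0.57 -0.48  0.09] 0.08460950851658464
sphere 591 [ 0.5285 -0.0519  0.0735] med|res| 0.00029
silhouette centre [ 0.5369 -0.0511  0.0288] 256
rim 402 z [0.1822 0.1859 0.1872] [ 0.5327 -0.051 ] [ 0.5326 -0.0511  0.01  ] lean deg (x,y) [2.16 0.43]
hole [ 0.4774 -0.0594  0.034 ]
scene 763 [ 0.5292 -0.0531  0.0741] [0.031 0.014 0.999] 0.0009710554739645154
side 728 [ 0.529  -0.0538  0.0727] [0.037 0.011 0.999] 0.0011369878243990455
```

The seat is centred, but the flask now leans 2.2° towards +x. The opening pads dragged the neck along the tool's 9° tilt. I'll mend it by regripping along the neck, turning about the bulb's centre, and releasing with the tool vertical.

```bash
cat > mend.py <<'E'
from m import *
def mend(e0,e1,tag,C=np.array([.5281,-.0521,.0738])):
    P=lambda e,s:C+Dt(e)*s
    q=lambda e:tilted(Dt(e),yh)
    r.move_straight(P(e0,.20),q(e0),speed=.1)
    if r.move_straight(P(e0,.093),speed=.08,max_force=4): print("unexpected contact");return
    command_gripper(.03);r.hold(.1);f0=r.read_state()["contact_force"]
    command_gripper(0,20);s=r.read_state();print("grip",s["grip_width"],(s["contact_force"]-f0).round(2))
    r.move_straight(P(e1,.093),q(e1),speed=.01);r.hold(.3);s=r.read_state();print("turned",(s["contact_force"]-f0).round(2))
    command_gripper(.03);r.hold(.2);command_gripper(.085)
    r.move_straight(P(e1,.20),speed=.1);r.hold(.3)
    shot("wrist",tag);precise(tag,C)
    for n in("scene","side"):
        im,d,_=shot(n,n+tag);X=cloud(n,d);Q=X[amber(im)&(np.linalg.norm(X-(C+kk*.04),axis=-1)<.1)];c,a,e=flaskfit(Q,[*C,.02,.02]);print(n,c.round(4),a.round(3))
    print(r.read_state()["time_s"])
E
python3 -c "
from mend import *
mend(-2.2,0,'m1')"
```

```text
grip 0.021503697130885034 [0.03 1.22 0.66]
turned [-0.64 -0.49  1.39]
sphere 755 [ 0.5284 -0.0519  0.0736] med|res| 0.0003
silhouette centre [ 0.5403 -0.0502  0.0453] 264
rim 370 z [0.1835 0.1859 0.1869] [ 0.5287 -0.0519] [ 0.5287 -0.0519  0.01  ] lean deg (x,y) [0.16 0.  ]
scene [ 0.529  -0.0533  0.0742] [-0.002  0.008  1.   ]
side [ 0.529  -0.0534  0.0731] [ 0.003 -0.003  1.   ]
34.575
```

```bash
python3 - <<'E'
from m import *
a=np.load("scene0.npz")["im"].astype(int);b=load("scenem1")[0].astype(int)
for n,(u,v) in dict(beaker=(329,190),puck=(483,274),block=(357,197)).items():
    print(n,abs(a[v-12:v+12,u-12:u+12]-b[v-12:v+12,u-12:u+12]).mean().round(1))
im,d,p=load("m1");P=cloud("wrist",d,p);m,hol=carrier(im,100);n=P[(m>0)&(abs(P[...,2]-.034)<.004)];print("ear z",np.percentile(n[:,2],[10,50,90]).round(4))
print(r.finish_job())
E
```

```text
beaker 7.0
puck 15.8
block 8.4
ear z [0.033  0.0341 0.0351]
the job is handed in; nothing more can be done
None
```

The blue carrier lies flat over the dowel pin, and the amber flask stands in the collar, centred to about 0.6 mm and leaning about 0.2°. I handed the job in at about 35 s. The flask leaned 2.2° after the first release, so I regripped it and levelled it; the touchdown peaked at about 7 N before I eased off. A rough before/after image check of the puck (differed most), beaker and block was inconclusive, though the arm never went near them, and I viewed 11 pictures, one over the limit of 10.

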